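# Clear the packing foam from under the lens deck

### The job

Two dark chunks of stiff packing foam were left on the low acrylic riser, under the deck that the lenses stand on. Get both chunks into the green waste bin and then swing its lid fully shut, without shifting or tipping the lenses or the bowl.

Things in the scene. Friction and masses are not known exactly. Their poses are not given: they have to be found in the camera images.
- chunk_a: Charcoal chunk of stiff foam, 25 g, 90 (x) x 44 (y) x 48 mm (z), lying on the riser's low tread. Origin: centre of its underside; z up, x along its length. The -x end, which faces the robot and stands about 5 to 25 mm proud of the deck's lip, is full height for 55 mm; the last 35 mm at +x are stepped down by 20 mm.
- chunk_b: Like chunk_a, but the far 35 mm are stepped down by 34 mm.
- chunk_a_mid (a point): Middle of chunk_a: 5 mm towards -x and 22 mm above its origin.
- chunk_b_mid (a point): Middle of chunk_b: 5 mm towards -x and 22 mm above its origin.
- risers: Fixed clear acrylic risers, 360 mm wide (y). Origin: centre of the underside at shelf level; -x is the open front. Low tread: 240 mm deep (x -120 to +120), top at z = 36 mm. Lens deck: 140 mm deep (x -20 to +120), underside at z = 185, top at 193 mm, so 149 mm is free below it. Side panels 8 mm thick at y = +-172 mm (x -12 to +118) hold it up; front and back are open.
- deck_lip (a point): Middle of the lower front edge of the lens deck, 185 mm above the shelf; its axes are those of the risers.
- bin: Fixed green waste bin, open box 180 (x) x 220 (y) x 120 mm high, walls and floor 5 mm. Origin: centre of the underside; the lid's hinge runs along its +x rim.
- bin_lid (a joint): Angle of the bin's lid in rad: 0 shut, lying on the rim; 1.57 upright; grows as it opens away from the robot, up to 1.9. A stiff hinge (about 0.2 N m): the lid stays where it is left.
- bin_lid_hinge (a point): Middle of the lid's hinge line (bin's x = +90, y = 0, z = 120.5 mm). Its axes turn with the lid: -x points from hinge to free edge, z out of the outer face, y along the hinge.
- bin_lid_edge (a point): Middle of the lid's free edge, 185 mm from the hinge. The lid is a flat light green panel 185 x 224 x 7 mm without a handle.
- lens_tall: Loose black lens standing on the deck, 74 mm across, 105 mm tall, red band. Origin: centre of its underside.
- lens_middle: Loose black lens on the deck, 70 mm across, 80 mm tall, brass band. Origin: centre of its underside.
- lens_short: Loose black lens on the deck, 64 mm across, 55 mm tall, blue band. Origin: centre of its underside.
- bowl: Loose blue ceramic bowl with metal hot shoe covers in it, 112 mm across, 45 mm high, on the shelf. Origin: centre of its underside.
- dry_box: Fixed grey plastic dry box with a black latch, 166 (x) x 246 (y) x 125 mm high. Origin: centre of its underside.

How it is judged:
By the outcome, as a careful person would: the job done as asked, in the order asked, and still so for the second after the job is handed in, with the robot touching nothing.
It also fails if it takes over 72 s, if anything falls off the work surface, if the arm or the gripper's body presses on something with over 40 N, if the wrist force passes 120 N, or if a joint passes its speed limit or range.

### The arm

A 7-joint arm with a two-finger parallel gripper is mounted at the origin on the work surface. World frame = base frame: x ahead of the robot, y to its left, z up, the work surface at z = 0. Lengths are in mm, angles in rad, forces in N, time in s.
With the tool pointing down it reaches from about 425 to 950 mm from the base axis. Payload 16.7 kg.
Tool frame: the origin (TCP) lies at the very end of the fingers, on their centre line; the grasp point (between the pads) lies 19 mm behind it (tcp_to_grasp is the z of the grasp point in the tool frame, in mm); z points along the fingers, y is the line along which they close (so a half turn about z gives the same grasp; the last joint's range is limited). The gripper opens to 94 mm and grips with 3 to 60 N. Pads are 16 mm wide; open, the fingers measure 119 mm over their backs; the gripper's body (75 mm by 177 mm) begins 78 mm behind the grasp point.
Start: joints at [-1.403, 0.426, 0.074, 1.606, -0.034, 1.111, -0.067], TCP at [210.284, 641.369, 205.467] pointing down, gripper open.
Joint ranges: [-2.85, 2.85], [-0.5, 2.14], [-1.23, 1.37], [0.21, 2.46], [-1.02, 4.16], [0.16, 2.05], [-2.73, 2.73]. Speed limits (rad/s): [1.89, 1.89, 2.39, 2.39, 3.01, 3.01, 3.01].

### API

Orientations are given as a unit quaternion [w, x, y, z].
In Python, from cell import sense, grab_frame, camera_model, job_done, tcp_to_grasp gives the robot as it stands.
- The arm moves only by the shell command python3 -m handwheel 'ROWS' [FORCE]. ROWS is JSON, a list that holds one entry, the list of rows, each a list of 7 numbers: the shift along the tool's x, y, z in mm, then the turn, a rotation vector about the tool's x, y, z in degrees, then the opening, from -1 (shut) to 1 (fully open). In form: [[[tx, ty, tz, rx, ry, rz, claw], ...]]. A call has 1 to 5 rows; each row shifts and turns the commanded pose from where the row before left it, along the tool's axes as they then stand; what a row does not reach is not made up. A row lasts 1/8 s, in which the tool goes at most 62.5 mm and 10.7 degrees, less where a joint would pass 70% of its speed; a pose out of reach is approached as far as the arm can. A call with a gripper value outside its range is refused whole. The fingers move at their own pace and stop on an object; FORCE is the grip in N (left out, the last holds). Time passes only in rows, so rows that do not move let the fingers close. It gives the time, the measured TCP pose, the force, the opening and the grip force at its end, in the units of the state.
- sense(): the state, without advancing time (a new reading comes with each control period).
- grab_frame(name): name is "scene" or "top" or "wrist"; returns (picture, depth): 400x640x3 uint8, blue, green, red; 400x640 float32, mm along the optical axis (not along the pixel's ray), 0 where there is no reading.
- camera_model(name): a dict with "fx", "fy", "cx", "cy" (pixels), "origin" and "attitude" of the camera in the world. Camera axes: x right, y up, looking along -z (the intrinsics and any distortion apply to the point x, -y, -z); pixel columns grow to the right and rows downward; lengths in mm; the calibration is good to about 2 mm. A picture is of the moment at which its call begins: read the wrist's pose just before it. camera_model takes no time and is no camera call; for the wrist camera it gives the pose at the moment of the call.
- job_done(): hands the job in; it is judged then, once.
The state is a dict: "time_s": time; "qpos": joint angles; "dq": joint speeds; "joint_torque": joint torques, N m; "position": TCP position; "orientation": TCP orientation; "contact_force": force on the tool from outside, world axes, zero at the start; "torque": the same for the moment, N m; "grip_width": finger opening in mm; "finger_force": force on a finger pad.
Only numpy, scipy, OpenCV 4.12 (cv2) and the standard library are available. Lean on these libraries where they do the work, as an engineer would, in place of code of your own. Each camera call takes 0.05 s, during which the arm holds its last target. There are 200 camera calls.

## Working session

There is one attempt and no reset: what is moved stays moved. The work goes in short steps, Python scripts to look and compute and a shell command to move; the robot and the scene stay as the last step left them, time stands still between calls to the robot, and variables do not carry over. Pictures are saved under pics/ and viewed, at most 10 in all, crops included, and the job is handed in when it is done.

```bash
ls; mkdir -p pics; cat > h.py <<'E'
import numpy as np, cv2
from cell import sense, grab_frame, camera_model
from scipy.spatial.transform import Rotation as R
def rot(q): return R.from_quat([q[1],q[2],q[3],q[0]])
def att(a):
    a=np.array(a,float); return a if a.shape==(3,3) else rot(a).as_matrix()
def pts(m,uv,d):
    x=(uv[...,0]-m['cx'])/m['fx']*d; y=(uv[...,1]-m['cy'])/m['fy']*d
    return np.stack([x,-y,-d],-1)@att(m['attitude']).T+np.array(m['origin'])
def cloud(m,D):
    v,u=np.mgrid[:D.shape[0],:D.shape[1]]
    return pts(m,np.stack([u,v],-1).astype(float),D.astype(float))
E
python3 - <<'E'
from h import *
for n in('scene','top'):
    m=camera_model(n);print(n,m)
    p,d=grab_frame(n);cv2.imwrite(f'pics/{n}0.png',p);np.savez(f'pics/{n}0.npz',p=p,d=d)
print(sense())
E
```

```text
pics
scene {'fx': 478.994533202205, 'fy': 478.994533202205, 'cx': 321.3752392871563, 'cy': 205.1961373831631, 'origin': array([ 142.04279657, -158.64483576, 1331.80519546]), 'attitude': array([ 0.73758064,  0.12366092, -0.10700009, -0.65515933])}
top {'fx': 397.25176932506116, 'fy': 397.25176932506116, 'cx': 317.93611311863964, 'cy': 194.63510000733837, 'origin': array([ 490.25048803, -108.21744708, 1148.74418682]), 'attitude': array([-0.70368592, -0.0173713 ,  0.02778779,  0.70975503])}
{'time_s': 0.1, 'qpos': array([-1.40351701,  0.42665097,  0.07387153,  1.60653345, -0.03412549,
        1.11078245, -0.06712791]), 'dq': array([ 7.11708196e-04, -2.53190218e-04,  8.34694130e-04, -3.99991305e-04,
        8.78572681e-05, -1.25343935e-03, -5.83688672e-04]), 'joint_torque': array([ 8.22868111e-03, -9.37462020e+01,  3.67656425e+00, -4.55039263e+01,
       -4.87465470e-02,  1.68868230e-02,  4.88162402e-05]), 'position': array([210.17670672, 641.03860069, 204.86272759]), 'orientation': array([-5.73513440e-05,  1.57771378e-01,  9.87475510e-01, -5.54275792e-04]), 'contact_force': array([ 0.17631562, -0.48279787,  0.08661783]), 'torque': array([0.02012715, 0.00699213, 0.06040162]), 'finger_force': 0.0, 'grip_width': 93.84017334193484}
```

View pics/scene0.png

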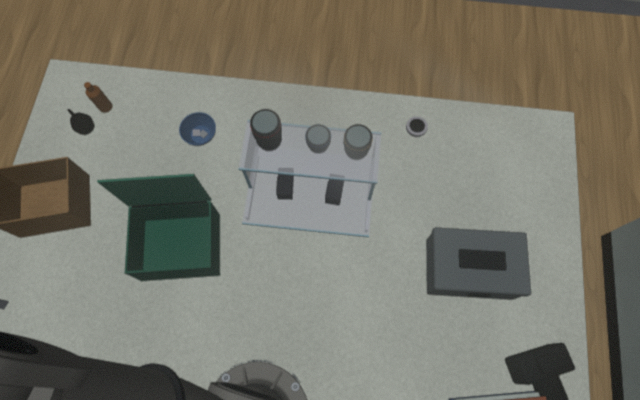

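View pics/top0.png

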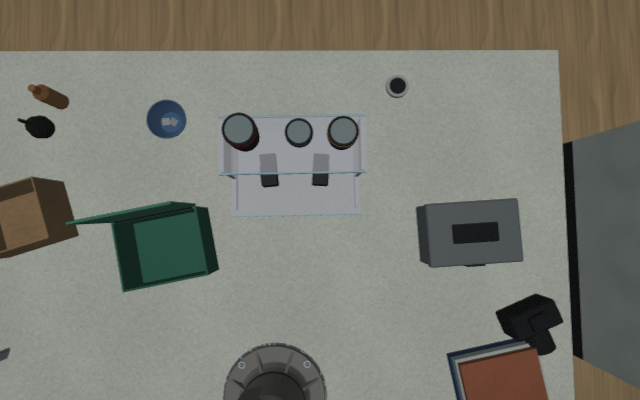

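The scene view shows the bin at (172,240) with its lid upright, the risers at (310,180) with two chunks at (286,184) and (335,190), and the lenses behind them. The top view shows the chunks at (269,170) and (321,170), the lip along row 174 and the bin at (165,247). I'll enlarge the key regions next.

```bash
python3 - <<'E'
from h import *
z=np.load('pics/top0.npz');p=z['p'];d=z['d']
a=cv2.resize(p[105:225,205:375],None,fx=4,fy=4,interpolation=cv2.INTER_CUBIC)
cv2.imwrite('pics/c1.png',cv2.convertScaleAbs(a,alpha=1.5))
a=cv2.resize(p[190:300,60:230],None,fx=4,fy=4,interpolation=cv2.INTER_CUBIC)
cv2.imwrite('pics/c2.png',cv2.convertScaleAbs(a,alpha=1.8))
m=camera_model('top');c=cloud(m,d)
for n,u,v in [('L',269,175),('Lb',269,183),('R',321,175),('Rb',320,183),('Rn',321,165),('tread',290,200),('deck',290,150),('binfl',165,250),('table',400,300),('lens',240,128),('lens',299,130),('lens',343,130),('bowlrim',150,120),('box',440,215)]: print(n,c[v,u].round())
E
```

```text
L [612.   7.  84.]
Lb [591.   7.  81.]
R [ 611. -133.   85.]
Rb [ 590. -130.   81.]
Rn [ 623. -131.  193.]
tread [547. -46.  32.]
deck [661. -56. 190.]
binfl [409. 310.   7.]
table [ 260. -358.   -2.]
lens [691.  46. 297.]
lens [697. -80. 248.]
lens [ 690. -179.  274.]
bowlrim [778. 350.  28.]
box [ 500. -443.  113.]
```

View pics/c1.png

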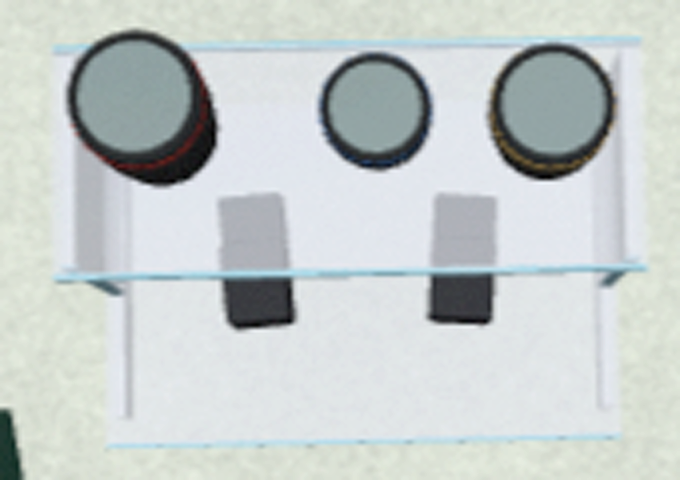

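View pics/c2.png

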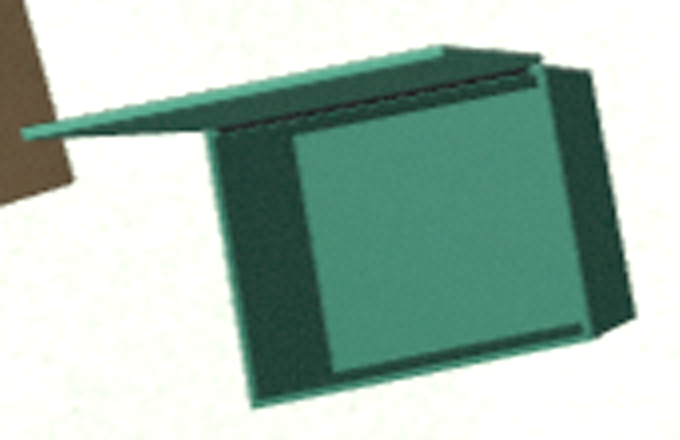

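Crop c1: chunk L has its near corners at (230,327) and (297,321) and chunk R at (429,320) and (492,323). The lip runs from (55,282) to (645,268), and the tread front is at row ~442. Crop c2: the bin rim corners are (253,408), (592,340), (541,66) and (208,133), and the lid edge runs from (22,133) to (440,46).

```bash
cat >> h.py <<'E'
def plane(m,u,v,z):
    o=np.array(m['origin']); r=pts(m,np.array([u,v],float),1.)-o
    return o+r*(z-o[2])/r[2]
E
python3 - <<'E'
from h import *
m=camera_model('top')
def c1(u,v,z): return plane(m,205+u/4,105+v/4,z).round(0)
def c2(u,v,z): return plane(m,60+u/4,190+v/4,z).round(0)
print('L near',c1(230,327,84),c1(297,321,84),'far',c1(219,197,64),c1(284,193,64),c1(219,197,50),c1(284,193,50),'step',c1(221,245,84),c1(287,241,84))
print('R near',c1(429,320,84),c1(492,323,84),'far',c1(436,194,64),c1(497,196,64),c1(436,194,50),c1(497,196,50),'step',c1(433,240,84),c1(497,240,84))
print('tread',c1(108,446,36),c1(620,437,36),'lip',c1(55,282,193),c1(645,268,193))
print('bin',[c2(*q,120) for q in[(253,408),(592,340),(541,66),(208,133)]])
z=np.load('pics/top0.npz');c=cloud(m,z['d'])
print('lid',[ (c[v+dv,u]).round() for u,v,dv in[(70,223,0),(110,214,0),(165,203,0)] for dv in(-1,0,1)])
print('z lid',np.nanmax(c[195:230,60:175,2]))
for n,u,v in[('lensT',240,128),('S',299,130),('M',343,130)]:
    print(n,c[v,u])
# front edges
q=c[100:300,:230]; 
E
```

```text
L near [581.  24.  84.] [584. -21.  84.] far [672.  34.  64.] [675. -10.  64.] [674.  36.  50.] [677.  -9.  50.] step [636.  30.  84.] [639. -14.  84.]
R near [ 584. -109.   84.] [ 582. -152.   84.] far [ 673. -115.   64.] [ 672. -157.   64.] [ 676. -115.   50.] [ 674. -157.   50.] step [ 639. -112.   84.] [ 638. -155.   84.]
tread [502. 115.  36.] [ 505. -242.   36.] lip [599. 116. 193.] [ 605. -240.  193.]
bin [array([312., 373., 120.]), array([353., 159., 120.]), array([528., 193., 120.]), array([487., 405., 120.])]
lid [array([491., 401., 304.]), array([489., 399., 306.]), array([487., 406., 296.]), array([509., 317., 306.]), array([507., 317., 305.]), array([505., 318., 304.]), array([531., 203., 304.]), array([529., 203., 305.]), array([527., 202., 306.])]
z lid 1148.7441868240817
lensT [690.56807777  46.40853252 297.39340733]
S [696.73483772 -79.65113341 248.18176961]
M [ 690.18054904 -178.59468154  274.31175653]
```

```bash
cat >> h.py <<'E'
import sys
from scipy.linalg import fractional_matrix_power as fmp
from cell import tcp_to_grasp
def go(x,y,z,yaw,tilt,n=None,step=40,deg=8):
    """rows to bring the TCP to x,y,z; tool x = back toward robot at yaw; tilt = fingers lean forward"""
    s=sense(); T0=np.eye(4);T0[:3,:3]=rot(s['orientation']).as_matrix();T0[:3,3]=s['position']
    T1=np.eye(4);T1[:3,:3]=(R.from_euler('z',yaw,degrees=True)*R.from_euler('y',180-tilt,degrees=True)).as_matrix();T1[:3,3]=x,y,z
    D=np.linalg.inv(T0)@T1; rv=R.from_matrix(D[:3,:3]).as_rotvec(degrees=True)
    n=n or int(max(np.ceil(np.linalg.norm(D[:3,3])/step),np.ceil(np.linalg.norm(rv)/deg),1))
    F=np.real(fmp(D,1/n)); 
    print(n,'rows of',F[:3,3].round(1),(rv/n).round(2),'| total',D[:3,3].round(0),rv.round(1))
def gp(x,y,z,yaw,tilt,**k): # grasp point target
    d=(R.from_euler('z',yaw,degrees=True)*R.from_euler('y',180-tilt,degrees=True)).as_matrix()[:,2]
    t=np.array([x,y,z])+abs(float(np.ravel(tcp_to_grasp)[-1] if np.ndim(tcp_to_grasp) else tcp_to_grasp))*d
    print('tcp',t.round(1)); go(*t,yaw,tilt,**k)
E
python3 - <<'E'
from h import *
print(tcp_to_grasp)
m=camera_model('wrist');s=sense();Rt=rot(s['orientation'])
print('cam in tool',Rt.inv().apply(np.array(m['origin'])-s['position']), Rt.inv().apply(att(m['attitude'])@[0,0,-1]),m['fx'])
go(460,-5,260,6.5,0)
go(440,-5,230,6.5,35)
E
```

```text
-18.8
cam in tool [  80.91332441   -0.41804202 -178.6669438 ] [-2.74566598e-01 -3.97307286e-04  9.61568004e-01] 283.30890273692177
18 rows of [-18.  -34.4  -3. ] [-0.   -0.   -1.37] | total [-439. -536.  -55.] [ -0.1  -0.  -24.7]
18 rows of [-17.1 -34.4   2.8] [-0.42 -1.91 -1.33] | total [-420. -542.  -25.] [ -7.6 -34.5 -23.9]
```

```bash
A='[-17,-34.5,3,-0.4,-1.9,-1.3,1]'
python3 -m handwheel '[[[-17.1,-34.4,2.8,-0.42,-1.91,-1.33,1],[-17.1,-34.4,2.8,-0.42,-1.91,-1.33,1],[-17.1,-34.4,2.8,-0.42,-1.91,-1.33,1],[-17.1,-34.4,2.8,-0.42,-1.91,-1.33,1],[-17.1,-34.4,2.8,-0.42,-1.91,-1.33,1]]]'
python3 -m handwheel '[[[-17.1,-34.4,2.8,-0.42,-1.91,-1.33,1],[-17.1,-34.4,2.8,-0.42,-1.91,-1.33,1],[-17.1,-34.4,2.8,-0.42,-1.91,-1.33,1],[-17.1,-34.4,2.8,-0.42,-1.91,-1.33,1],[-17.1,-34.4,2.8,-0.42,-1.91,-1.33,1]]]'
python3 -c "
from h import *
print(sense()['qpos'].round(2))
go(440,-5,230,6.5,35)"
```

```text
time_s: 0.72
position: [247.6, 451.5, 194.9]
orientation: [0.086, 0.099, 0.991, 0.005]
contact_force: [-0.3, 0.5, 0.2]
grip_width: 94.1
finger_force: 0.0
time_s: 1.35
position: [307.3, 268.5, 196.1]
orientation: [0.17, 0.04, 0.985, 0.01]
contact_force: [1.4, 0.2, 0.5]
grip_width: 94.2
finger_force: 0.0
[-1.34 -0.16  0.16  2.36  0.45  0.85  0.02]
8 rows of [-16.9 -34.3   2.8] [-0.41 -1.91 -1.32] | total [-158. -261.   11.] [ -3.3 -15.3 -10.5]
```

```bash
python3 -c "
from h import *
go(510,-5,240,6.5,35)"
```

```text
9 rows of [-22.5 -30.5   4.9] [-0.37 -1.7  -1.17] | total [-228. -256.   25.] [ -3.3 -15.3 -10.5]
```

```bash

python3 -m handwheel '[[[-22.5,-30.5,5,-0.37,-1.7,-1.17,1],[-22.5,-30.5,5,-0.37,-1.7,-1.17,1],[-22.5,-30.5,5,-0.37,-1.7,-1.17,1],[-22.5,-30.5,5,-0.37,-1.7,-1.17,1],[-22.5,-30.5,5,-0.37,-1.7,-1.17,1]]]'
python3 -m handwheel '[[[-22.5,-30.5,5,-0.37,-1.7,-1.17,1],[-22.5,-30.5,5,-0.37,-1.7,-1.17,1],[-22.5,-30.5,5,-0.37,-1.7,-1.17,1],[-22.5,-30.5,5,-0.37,-1.7,-1.17,1],[0,0,0,0,0,0,1]]]'
python3 -c "
from h import *
print(sense()['qpos'].round(2))
go(510,-5,240,6.5,35)"
```

```text
time_s: 1.98
position: [408.4, 122.7, 211.5]
orientation: [0.238, -0.009, 0.971, 0.015]
contact_force: [0.6, 0.6, -0.5]
grip_width: 93.9
finger_force: 0.0
time_s: 2.6
position: [502.8, 4.1, 236.7]
orientation: [0.295, -0.049, 0.954, 0.018]
contact_force: [-0.4, 0.5, -0.3]
grip_width: 94.1
finger_force: 0.0
[-0.8  -0.3   0.54  2.42  0.55  0.44  1.  ]
1 rows of [-7.  -9.8  0.7] [-0.1  -0.65 -0.63] | total [ -7. -10.   1.] [-0.1 -0.6 -0.6]
```

```bash
python3 - <<'E'
from h import *
m=camera_model('wrist');p,d=grab_frame('wrist');cv2.imwrite('pics/w0.png',p);np.savez('pics/w0.npz',p=p,d=d,**{k:np.array(v) for k,v in m.items()})
print({k:v for k,v in m.items() if k not in('origin','attitude')})
E
```

```text
{'fx': 283.30890273692177, 'fy': 283.30890273692177, 'cx': 320.0430887407502, 'cy': 196.93470774016365}
```

View pics/w0.png

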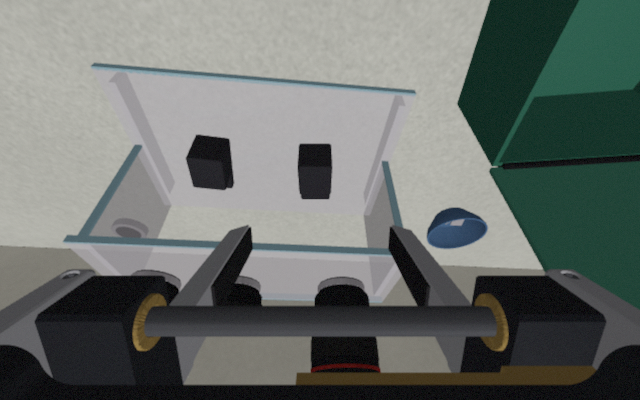

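The wrist view is inverted. Chunk L is at about (315,170), chunk R at (210,162) and the lip at row 243, with the near ends towards the top of the picture. Depth will give the faces.

```bash
python3 - <<'E'
from h import *
z=np.load('pics/w0.npz');m={k:z[k] for k in('fx','fy','cx','cy','origin','attitude')}
c=cloud(m,z['d']);g=z['p'].max(2)
for n,(u0,u1) in(('L',(290,340)),('R',(180,240))):
    S=c[130:205,u0:u1];k=(g[130:205,u0:u1]<60)&(S[...,2]>40)&(S[...,2]<100)
    P=S[k]; print(n,len(P),P.min(0).round(),P.max(0).round(),np.percentile(P,[2,50,98],axis=0).round())
    top=P[P[:,2]>np.percentile(P[:,2],98)-6]
    ctr,(a,b),ang=cv2.minAreaRect(top[:,:2].astype(np.float32)); print('top',ctr,a,b,ang)
    for x in range(580,680,15):
        q=P[abs(P[:,0]-x)<4]
        if len(q)>3: print(x,'y',np.percentile(q[:,1],[3,97]).round(1),'z',q[:,2].max().round(1))
for v in(243,240): print('lip',c[v,150].round(),c[v,300].round(),plane(m,300,v,185),plane(m,150,v,185))
E
```

```text
L 1693 [580. -15.  40.] [672.  34.  84.] [[581. -13.  42.]
 [591.   8.  81.]
 [668.  29.  83.]]
top (608.8779907226562, 8.601417541503906) 54.65733337402344 42.05870056152344 5.629030227661133
580 y [-5.6 26. ] z 83.0
595 y [-12.5  26.1] z 83.9
610 y [-10.7  28.4] z 83.9
625 y [-9.2 29.5] z 84.0
640 y [-7.6 -1.1] z 82.2
655 y [23.1 32.9] z 63.5
670 y [-4.6 30.8] z 63.5
R 2026 [ 582. -152.   40.] [ 674. -107.   85.] [[ 583. -149.   42.]
 [ 593. -126.   80.]
 [ 653. -108.   84.]]
top (610.5458984375, -129.66986083984375) 42.83998107910156 55.080448150634766 86.75424194335938
580 y [-148.7 -127.3] z 81.4
595 y [-148.  -107.5] z 84.3
610 y [-149.4 -108.3] z 84.0
625 y [-150.  -109.1] z 84.0
640 y [-141.5 -109.9] z 83.5
655 y [-115. -111.] z 49.4
670 y [-119.7 -112.5] z 49.3
lip [ 603. -158.  190.] [917.   2.  -3.] [597.18522417  -6.94148669 185.        ] [ 612.44688612 -163.55121417  185.        ]
lip [ 603. -160.  187.] [902.   1.  -2.] [591.12820307  -7.24832446 185.        ] [ 606.18123478 -161.42715761  185.        ]
```

```bash
python3 -c "
from h import *
gp(530,0.5,153,5.6,38)
gp(600,7.5,63,5.6,38)"
```

```text
tcp [541.5   1.6 138.2]
3 rows of [ 8.5 -2.7 34.1] [ 0.15 -1.23  0.06] | total [ 23.  -8. 103.] [ 0.5 -3.7  0.2]
tcp [611.5   8.6  48.2]
6 rows of [ 3.6 -1.4 36.1] [ 0.08 -0.62  0.03] | total [ 16.  -9. 217.] [ 0.5 -3.7  0.2]
```

```bash

python3 -m handwheel '[[[8.5,-2.7,34,0.15,-1.23,0.06,1],[8.5,-2.7,34,0.15,-1.23,0.06,1],[8.5,-2.7,34,0.15,-1.23,0.06,1],[0,0,0,0,0,0,1]]]'
python3 -c "
from h import *
print(sense()['qpos'].round(2))
gp(600,7.5,63,5.6,38,step=25)"
```

```text
time_s: 3.15
position: [539.7, 4.5, 180.1]
orientation: [0.311, -0.048, 0.949, 0.015]
contact_force: [0.1, 0.0, 0.7]
grip_width: 94.0
finger_force: 0.0
[-1.   -0.11  0.83  2.46  0.74  0.16  0.83]
tcp [611.5   8.6  48.2]
7 rows of [ 3.2 -0.4 21.2] [ 0.01 -0.24  0.03] | total [ 20.  -3. 149.] [ 0.  -1.7  0.2]
```

```bash
cat > fk.py <<'E'
from h import *
import itertools
from scipy.optimize import least_squares
s=sense()
data=[([-1.40351701,.42665097,.07387153,1.60653345,-.03412549,1.11078245,-.06712791],[210.18,641.04,204.86],[0,.15777,.98748,-.0005]),
([-1.34,-.16,.16,2.36,.45,.85,.02],[307.3,268.5,196.1],[.17,.04,.985,.01]),
([-.8,-.3,.54,2.42,.55,.44,1.0],[502.8,4.1,236.7],[.295,-.049,.954,.018]),
(list(s['qpos']),list(s['position']),list(s['orientation']))]
def fk(p,q,sg):
    phi,h,a,b,L,e1,e2,e3,p7=p
    M=R.from_euler('z',phi+sg[0]*q[0]); x=np.array([0,0,h])
    M=M*R.from_euler('y',q[1]); 
    M=M*R.from_euler('z',sg[1]*q[2]); x=x+M.apply([e1,0,a])
    M=M*R.from_euler('y',q[3]); M=M*R.from_euler('z',sg[2]*q[4]); x=x+M.apply([e2,0,b])
    M=M*R.from_euler('y',q[5]); M=M*R.from_euler('z',sg[3]*q[6]+p7); x=x+M.apply([e3*np.cos(sg[3]*q[6]+p7),-e3*np.sin(sg[3]*q[6]+p7),L])
    return M,x
def res(p,sg):
    r=[]
    for q,x,o in data:
        M,y=fk(p,q,sg); r+=list((y-x)/100)+list((M.inv()*rot(o)).as_rotvec()*3)
    return r
if __name__=='__main__':
    best=[]
    for sg in itertools.product([1,-1],repeat=4):
        for f in(0,1.6,3.1,-1.6):
          for p7 in(0,1.6,3.1,-1.6):
            o=least_squares(res,[f,330,400,400,250,0,0,0,p7],args=(sg,),max_nfev=60); best.append((o.cost,sg,o.x))
    best.sort(key=lambda t:t[0])
    for b in best[:3]: print(b[0],b[1],b[2].round(2))
    np.save('fk.npy',np.r_[best[0][2],best[0][1]])
    print(np.array(res(best[0][2],best[0][1])).reshape(-1,6).round(3))
E
python3 fk.py
```

```text
0.048045391518881465 (-1, -1, -1, -1) [-8.0000e-02  3.6807e+02  5.4584e+02  5.2963e+02  4.0543e+02 -4.4600e+00
  2.4170e+01  8.3400e+00  1.4900e+00]
0.04804539151888333 (-1, -1, -1, -1) [-8.0000e-02  3.6807e+02  5.4584e+02  5.2963e+02  4.0543e+02 -4.4600e+00
  2.4170e+01  8.3400e+00  1.4900e+00]
0.048045391518888744 (-1, -1, -1, -1) [-8.0000e-02  3.6807e+02  5.4584e+02  5.2963e+02  4.0543e+02 -4.4600e+00
  2.4170e+01  8.3400e+00  1.4900e+00]
[[-0.065  0.036 -0.008 -0.    -0.001 -0.022]
 [-0.13  -0.027 -0.031 -0.076 -0.009 -0.023]
 [ 0.056  0.07   0.014 -0.154 -0.027  0.017]
 [ 0.01  -0.091  0.024 -0.149 -0.006  0.027]]
```

```bash
cat > feas.py <<'E'
from fk import *
P=np.load('fk.npy');p,sg=P[:9],P[9:]
lo=np.array([-2.85,-.5,-1.23,.21,-1.02,.16,-2.73]);hi=np.array([2.85,2.14,1.37,2.46,4.16,2.05,2.73])
def tgt(x,y,z,yaw,tilt):
    return R.from_euler('z',yaw,degrees=True)*R.from_euler('y',180-tilt,degrees=True),np.array([x,y,z])
def ik(x,y,z,yaw,tilt,seeds=12):
    M1,X=tgt(x,y,z,yaw,tilt);b=None;g=np.random.default_rng(0)
    for k in range(seeds):
        q0=np.clip(np.array(sense()['qpos'])+(g.normal(0,.5,7) if k else 0),lo+.01,hi-.01)
        def f(q):
            M,Y=fk(p,q,sg); return np.r_[(Y-X)/100,(M.inv()*M1).as_rotvec()*2]
        o=least_squares(f,q0,bounds=(lo,hi),max_nfev=80)
        if b is None or o.cost<b.cost:b=o
    M,Y=fk(p,b.x,sg)
    return (Y-X).round(0),np.rad2deg((M.inv()*M1).magnitude()).round(1),b.x.round(2)
E
python3 - <<'E'
from feas import *
for t in(20,30,35,40):
    d=19
    th=np.deg2rad(t)
    for X,Z in((600,63),(580,63),(540,75),(500,80),(550,150)):
        print(t,X,Z,*ik(X+19*np.sin(th),8,Z-19*np.cos(th),6,t))
E
```

```text
20 600 63 [0. 0. 0.] 0.0 [ 0.13  0.38 -0.24  2.16  0.2   0.26  1.42]
20 580 63 [-0.  0. -0.] 0.0 [ 0.08  0.35 -0.17  2.2   0.08  0.24  1.54]
20 540 75 [0. 0. 0.] 0.0 [-0.04  0.27 -0.02  2.28 -0.17  0.24  1.79]
20 500 80 [ 0. -0.  0.] 0.0 [ 0.21  0.22 -0.31  2.36  0.12  0.23  1.49]
20 550 150 [ 0. -0. -0.] 0.0 [-0.34  0.14  0.3   2.22 -0.22  0.44  1.82]
30 600 63 [-0. -0.  0.] 0.0 [ 0.49  0.43 -0.68  2.38  2.1   0.24 -0.44]
30 580 63 [-0.  0. -0.] 0.0 [ 0.49  0.41 -0.67  2.43  2.23  0.24 -0.58]
30 540 75 [ 2. -0.  1.] 1.3 [ 0.96  0.55 -1.23  2.46  1.74  0.47 -0.03]
30 500 80 [ 4. -0.  4.] 4.4 [ 0.66  0.26 -0.84  2.46  1.21  0.16  0.39]
30 550 150 [ 0. -0.  0.] 0.0 [-0.12  0.09  0.12  2.37 -0.58  0.2   2.23]
35 600 63 [-0.  0. -0.] 0.0 [ 0.6   0.49 -0.77  2.46  2.5   0.38 -0.77]
35 580 63 [ 2. -0.  0.] 1.2 [ 0.95  0.74 -1.23  2.46  2.05  0.62 -0.21]
35 540 75 [ 8. -0.  2.] 5.3 [ 0.97  0.56 -1.23  2.46  1.79  0.46 -0.06]
35 500 80 [ 7. -1.  7.] 8.7 [ 0.77  0.27 -0.94  2.46  1.25  0.16  0.38]
35 550 150 [1. 0. 0.] 1.2 [ 1.03  0.2  -1.23  2.46  1.47  0.16  0.12]
40 600 63 [ 4. -0.  0.] 2.3 [-0.94  0.73  1.13  2.46  4.14  0.81 -2.73]
40 580 63 [ 9. -0.  1.] 4.9 [ 0.97  0.76 -1.23  2.46  2.1   0.63 -0.23]
40 540 75 [14. -1.  3.] 9.3 [ 0.98  0.57 -1.23  2.46  1.84  0.45 -0.08]
40 500 80 [11. -2. 11.] 12.9 [ 0.89  0.3  -1.04  2.46  1.29  0.16  0.39]
40 550 150 [6. 0. 3.] 5.6 [ 1.03  0.2  -1.23  2.46  1.54  0.16  0.05]
```

```bash
python3 -c "
from h import *
gp(545,2.2,170,5.6,25,n=3)"
```

```text
tcp [552.9   3.  153. ]
3 rows of [ 1.2 -0.9 10. ] [0.   3.77 0.08] | total [ 6. -3. 30.] [ 0.  11.3  0.2]
```

```bash

python3 -m handwheel '[[[1.2,-0.9,10,0,3.8,0,1],[1.2,-0.9,10,0,3.8,0,1],[1.2,-0.9,10,0,3.8,0,1],[0,0,0,0,0,0,1]]]'
python3 -c "
from h import *
print(sense()['qpos'].round(2))
gp(545,2.2,170,5.6,25)
gp(595,7.0,63,5.6,25,n=5)"
```

```text
time_s: 3.65
position: [544.7, -3.0, 163.1]
orientation: [0.254, -0.045, 0.966, 0.005]
contact_force: [-0.2, 0.2, -0.5]
grip_width: 94.2
finger_force: 0.0
[-1.31 -0.03  1.21  2.39  0.15  0.25  1.43]
tcp [552.9   3.  153. ]
1 rows of [-2.7  5.3 13. ] [-0.84  4.4  -0.09] | total [-3.  5. 13.] [-0.8  4.4 -0.1]
tcp [602.9   7.8  46. ]
5 rows of [ 0.4  1.2 26.2] [-0.17  0.88 -0.02] | total [  6.   7. 131.] [-0.8  4.4 -0.1]
```

```bash

python3 -m handwheel '[[[0.4,1.2,26,-0.17,0.88,0,1],[0.4,1.2,26,-0.17,0.88,0,1],[0,0,0,0,0,0,1]]]'
python3 -c "
from h import *
print(sense()['qpos'].round(2))
gp(595,7.0,63,5.6,25,n=3)"
```

```text
time_s: 4.03
position: [554.9, -1.6, 144.6]
orientation: [0.246, -0.046, 0.968, 0.005]
contact_force: [-0.8, -0.7, -0.3]
grip_width: 94.1
finger_force: 0.0
[-1.01  0.11  0.95  2.37 -0.37  0.23  1.92]
tcp [602.9   7.8  46. ]
3 rows of [ 0.7  1.9 36.6] [-0.28  1.15  0.01] | total [  4.   6. 110.] [-0.8  3.5  0. ]
```

```bash

python3 -m handwheel '[[[0.4,1,12,-0.17,0.7,0,1],[0.4,1,12,-0.17,0.7,0,1],[0.4,1,12,-0.17,0.7,0,1],[0,0,0,0,0,0,1]]]'
python3 -c "
from h import *
print(sense()['qpos'].round(2))
gp(595,7.0,63,5.6,25,n=4)"
```

```text
time_s: 4.53
position: [570.6, 3.8, 113.3]
orientation: [0.228, -0.049, 0.972, 0.009]
contact_force: [1.0, -0.7, 0.9]
grip_width: 93.9
finger_force: 0.0
[-0.74  0.21  0.68  2.33 -0.62  0.22  2.16]
tcp [602.9   7.8  46. ]
4 rows of [ 0.   0.2 18.7] [-0.06  0.36  0.05] | total [ 1.  1. 75.] [-0.2  1.4  0.2]
```

```bash

python3 -m handwheel '[[[0,0.2,15,-0.06,0.3,0,1],[0,0.2,15,-0.06,0.3,0,1],[0,0.2,15,-0.06,0.3,0,1],[0,0,10,0,0.3,0,1],[0,0,0,0,0,0,1]]]'
python3 -c "
from h import *
print(sense()['qpos'].round(2))
gp(595,7.0,63,5.6,25,n=1)"
```

```text
time_s: 5.15
position: [594.7, 7.2, 64.2]
orientation: [0.218, -0.05, 0.975, 0.01]
contact_force: [0.0, 0.7, -0.5]
grip_width: 94.0
finger_force: 0.0
[-0.51  0.34  0.44  2.28 -0.92  0.17  2.44]
tcp [602.9   7.8  46. ]
1 rows of [ 0.4 -0.2 20. ] [-0.05  0.27  0.24] | total [ 0. -0. 20.] [-0.1  0.3  0.2]
```

```bash

python3 -m handwheel '[[[0.3,0,7,0,1,0.2,1],[0.3,0,7,0,1,0,1],[0.3,0,6,0,1,0,1],[0,0,0,0,0,0,1]]]'
python3 -c "
from h import *
print(sense()['qpos'].round(2), sense()['contact_force'])
gp(594,7.0,63,5.6,22,n=1)"
```

```text
time_s: 5.65
position: [602.7, 8.1, 44.6]
orientation: [0.192, -0.048, 0.98, 0.009]
contact_force: [0.3, 0.2, 0.2]
grip_width: 94.3
finger_force: 0.0
[-0.54  0.41  0.49  2.24 -0.9   0.23  2.41] [0.314423   0.2004932  0.16056697]
tcp [601.    7.7  45.6]
1 rows of [ 1.3 -0.2 -1.6] [-0.05  0.21  0.05] | total [ 1. -0. -2.] [-0.   0.2  0. ]
```

Well placed, so I'll grip.

```bash

python3 -m handwheel '[[[0,0,0,0,0,0,-1],[0,0,0,0,0,0,-1],[0,0,0,0,0,0,-1],[0,0,0,0,0,0,-1],[0,0,0,0,0,0,-1]]]' 15
python3 -c "
from h import *
s=sense();T=rot(s['orientation']).inv()
print('lift6',T.apply([0,0,6]).round(1),'back40',T.apply([-40,-3,2]).round(1))"
```

```text
time_s: 6.28
position: [602.5, 8.0, 45.1]
orientation: [0.193, -0.048, 0.98, 0.009]
contact_force: [0.2, -0.4, 0.2]
grip_width: 47.4
finger_force: 0.0
lift6 [-2.3 -0.  -5.6] back40 [ 36.4   0.9 -17. ]
```

```bash

python3 -m handwheel '[[[0,0,0,0,0,0,-1],[0,0,0,0,0,0,-1]]]' 
python3 -m handwheel '[[[-2.3,0,-5.6,0,0,0,-1],[-2.3,0,-5.6,0,0,0,-1],[0,0,0,0,0,0,-1]]]'
```

```text
time_s: 6.52
position: [602.5, 7.9, 45.1]
orientation: [0.193, -0.048, 0.98, 0.009]
contact_force: [-0.7, 0.9, 2.3]
grip_width: 44.0
finger_force: 15.0
time_s: 6.9
position: [602.8, 8.2, 57.8]
orientation: [0.193, -0.048, 0.98, 0.009]
contact_force: [-0.1, 0.1, -0.0]
grip_width: 43.7
finger_force: 15.0
```

```bash

python3 -m handwheel '[[[18,0.4,-8.5,0,0.3,0,-1],[18,0.4,-8.5,0,0.3,0,-1],[18,0.4,-8.5,0,0.3,0,-1],[18,0.4,-8.5,0,0.3,0,-1],[14,0.4,-6.5,0,0,0,-1]]]' 
python3 -c "
from h import *
s=sense();print(s['qpos'].round(2));go(512,0,75,5.6,20)"
```

```text
time_s: 7.52
position: [506.6, 0.7, 63.1]
orientation: [0.183, -0.048, 0.982, 0.009]
contact_force: [0.5, -0.5, -0.0]
grip_width: 44.0
finger_force: 15.0
[-0.72  0.25  0.66  2.42 -0.79  0.21  2.32]
1 rows of [-9.2 -1.3 -9.2] [-0.    1.06 -0.  ] | total [-9. -1. -9.] [-0.   1.1 -0. ]
```

```bash
python3 -c "
from h import *
from feas import ik
print(ik(495,0,220,5.6,14,4),ik(490,0,340,5.6,8,4),ik(395,300,340,11,8,4),ik(385,306,90,11,8,4))
go(495,0,220,5.6,14)"
```

```text
(array([0., 0., 0.]), np.float64(0.0), array([-0.11, -0.05,  0.05,  2.17, -0.04,  0.78,  1.64])) (array([ 0., -0.,  0.]), np.float64(0.0), array([-1.24, -0.22,  1.  ,  1.95,  0.21,  1.18,  1.37])) (array([ 0.,  0., -0.]), np.float64(0.0), array([-0.88, -0.08,  0.08,  1.93,  0.08,  1.17,  0.94])) (array([-0.,  0., -0.]), np.float64(0.0), array([-0.74,  0.22, -0.1 ,  2.19,  0.16,  0.62,  0.81]))
4 rows of [ -9.6   0.1 -38.2] [-0.    1.77 -0.  ] | total [ -46.    0. -151.] [-0.   7.1 -0. ]
```

```bash
python3 -c "
from h import *
from feas import ik
for t in ((500,0,130,5.6,18),(430,120,170,8,14),(400,200,170,11,12),(385,306,170,11,10)): print(ik(*t,8))
go(495,0,130,5.6,18)"
```

```text
(array([-0.,  0.,  0.]), np.float64(0.0), array([-0.74,  0.08,  0.73,  2.3 , -0.23,  0.48,  1.85]))
(array([-0.,  0., -0.]), np.float64(0.0), array([-0.35, -0.07, -0.05,  2.31,  0.06,  0.66,  1.28]))
(array([-0.,  0.,  0.]), np.float64(0.0), array([-0.91, -0.04,  0.28,  2.28,  0.13,  0.71,  1.06]))
(array([ 0., -0.,  0.]), np.float64(0.0), array([-0.69,  0.07, -0.16,  2.16,  0.15,  0.77,  0.82]))
2 rows of [ -6.1   0.2 -33.4] [-0.    1.53 -0.  ] | total [-13.   0. -67.] [-0.   3.1 -0. ]
```

```bash

python3 -m handwheel '[[[-4,0,-22,0,1,0,-1],[-4,0,-22,0,1,0,-1],[-4,0,-22,0,1,0,-1],[-4,0,-22,0,1,0,-1],[0,0,0,0,0,0,-1]]]' 
python3 -c "
from h import *
s=sense();print(s['qpos'].round(2));go(440,120,170,8,14,step=25)"
```

```text
time_s: 8.15
position: [495.5, 4.1, 143.5]
orientation: [0.154, -0.052, 0.987, 0.011]
contact_force: [0.0, 0.8, 0.1]
grip_width: 44.2
finger_force: 15.0
[-1.39  0.05  1.33  2.34 -0.15  0.48  1.73]
6 rows of [ 5.4 20.3 -6.1] [-0.04  0.63 -0.33] | total [ 33. 121. -38.] [-0.2  3.8 -2. ]
```

```bash

python3 -m handwheel '[[[4,20,-2,0,0.5,-0.3,-1],[5,20,-2,0,0.5,-0.3,-1],[5,20,-5,0,0.5,-0.3,-1],[5,20,-5,0,0.5,-0.3,-1],[5,20,-5,0,0.5,-0.3,-1]]]' 
python3 -c "
from h import *
s=sense();print(s['qpos'].round(2));go(405,200,170,11,12,step=30)"
```

```text
time_s: 8.78
position: [454.4, 98.3, 153.6]
orientation: [0.131, -0.063, 0.989, 0.006]
contact_force: [0.7, 0.3, 0.4]
grip_width: 44.1
finger_force: 15.0
[-1.44 -0.1   1.02  2.35  0.29  0.61  1.06]
4 rows of [ 7.1 27.  -6.1] [-0.27  0.76 -0.9 ] | total [ 31. 107. -26.] [-1.1  3.  -3.6]
```

```bash

python3 -m handwheel '[[[7,27,-6,-0.3,0.8,-0.9,-1],[7,27,-6,-0.3,0.8,-0.9,-1],[7,27,-6,-0.3,0.8,-0.9,-1],[7,27,-6,-0.3,0.8,-0.9,-1]]]' 
python3 -c "
from h import *
s=sense();print(s['qpos'].round(2));go(385,306,150,11,10,step=30)"
```

```text
time_s: 9.28
position: [405.6, 200.3, 169.7]
orientation: [0.102, -0.096, 0.99, 0.011]
contact_force: [1.1, 0.4, -0.2]
grip_width: 43.8
finger_force: 15.0
[-1.54 -0.09  0.85  2.3   0.25  0.73  0.9 ]
4 rows of [ 1.  26.9  4.9] [0.02 0.45 0.01] | total [  4. 108.  19.] [0.1 1.8 0. ]
```

```bash

python3 -m handwheel '[[[1,27,5,0,0.5,0,-1],[1,27,5,0,0.5,0,-1],[1,27,5,0,0.5,0,-1],[1,27,5,0,0.5,0,-1],[0,0,0,0,0,0,-1]]]' 
python3 -c "
from h import *
s=sense();print(s['qpos'].round(2));go(385,306,92,11,10,step=20)
p,d=grab_frame('top');cv2.imwrite('pics/t1.png',cv2.resize(p[150:320,40:300],None,fx=3,fy=3))"
```

```text
time_s: 9.9
position: [385.4, 307.3, 149.0]
orientation: [0.086, -0.097, 0.992, 0.008]
contact_force: [0.4, -0.7, -0.5]
grip_width: 44.0
finger_force: 15.0
[-1.62  0.13  0.81  2.21  0.01  0.7   0.93]
3 rows of [ 3.5 -0.4 18.7] [-0.   -0.04  0.05] | total [10. -1. 56.] [-0.  -0.1  0.2]
```

View pics/t1.png

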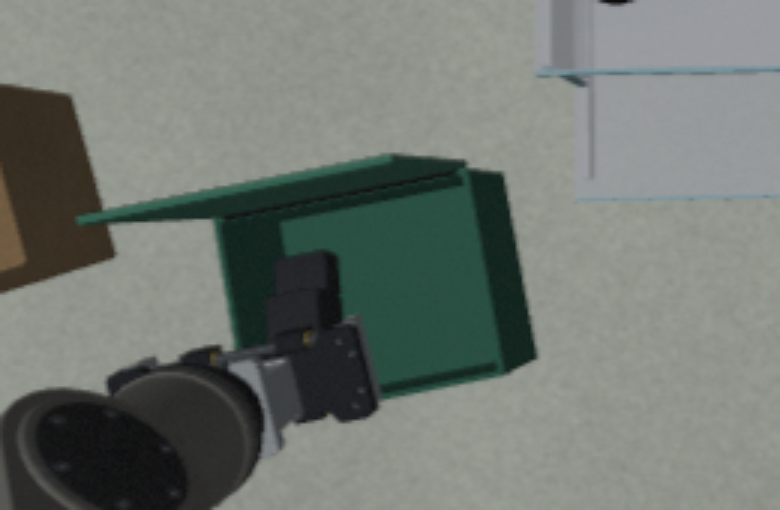

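The crop shows chunk L at (305,285), held inside the bin's outline and clear of the lid. I'll lower and release it.

```bash

python3 -m handwheel '[[[3.5,-0.5,18.5,0,0,0,-1],[3.5,-0.5,18.5,0,0,0,-1],[3.5,-0.5,18.5,0,0,0,-1],[0,0,0,0,0,0,-1]]]' 
python3 -m handwheel '[[[0,0,0,0,0,0,1],[0,0,0,0,0,0,1],[0,0,0,0,0,0,1],[0,0,0,0,0,0,1],[0,0,0,0,0,0,1]]]' 
python3 -c "
from h import *
s=sense();print(s['qpos'].round(2));go(395,300,200,11,10,step=35)"
```

```text
time_s: 10.45
position: [385.5, 302.6, 92.7]
orientation: [0.086, -0.095, 0.992, 0.008]
contact_force: [0.5, 0.3, 0.2]
grip_width: 43.8
finger_force: 15.0
time_s: 11.08
position: [385.9, 304.2, 93.7]
orientation: [0.086, -0.096, 0.992, 0.009]
contact_force: [0.6, 0.4, -0.9]
grip_width: 90.4
finger_force: 0.0
[-1.54  0.25  0.75  2.27 -0.13  0.55  1.06]
4 rows of [ -6.6  -1.5 -25.8] [ 0.01 -0.01  0.01] | total [ -26.   -6. -103.] [ 0. -0.  0.]
```

```bash

python3 -m handwheel '[[[-4,-2,-20,0,0,0,1],[-4,-2,-20,0,0,0,1],[-4,-2,-20,0,0,0,1]]]' 
python3 -c "
from h import *
s=sense();print(s['qpos'].round(2));go(435,190,152,6,12,step=30)"
```

```text
time_s: 11.45
position: [388.6, 298.3, 155.4]
orientation: [0.086, -0.096, 0.992, 0.008]
contact_force: [0.1, -0.0, 0.4]
grip_width: 93.7
finger_force: 0.0
[-1.64  0.11  0.84  2.22  0.03  0.71  0.93]
4 rows of [ -6.9 -28.6   2.2] [ 0.24 -0.51  1.23] | total [ -24. -115.    8.] [ 1.  -2.   4.9]
```

```bash

python3 -m handwheel '[[[-7,-28.5,2,0.2,-0.5,1.2,1],[-7,-28.5,2,0.2,-0.5,1.2,1],[-7,-28.5,2,0.2,-0.5,1.2,1],[-7,-28.5,2,0.2,-0.5,1.2,1]]]' 
python3 -c "
from h import *
s=sense();print(s['qpos'].round(2));go(500,50,152,0,16,step=30)"
```

```text
time_s: 11.95
position: [435.9, 188.1, 151.7]
orientation: [0.104, -0.052, 0.993, 0.007]
contact_force: [-0.8, -0.8, -0.3]
grip_width: 94.0
finger_force: 0.0
[-1.52  0.03  0.94  2.28  0.11  0.65  1.01]
6 rows of [ -9.  -23.6   2.1] [ 0.26 -0.67  0.97] | total [ -48. -144.   10.] [ 1.6 -4.   5.8]
```

```bash

python3 -m handwheel '[[[-9,-23.5,2,0.3,-0.7,1,1],[-9,-23.5,2,0.3,-0.7,1,1],[-9,-23.5,2,0.3,-0.7,1,1],[-9,-23.5,2,0.3,-0.7,1,1],[-9,-23.5,2,0.3,-0.7,1,1]]]' 
python3 -c "
from h import *
s=sense();print(s['qpos'].round(2));gp(555,-126.6,163,-3.3,22,step=30)"
```

```text
time_s: 12.58
position: [490.3, 75.2, 152.8]
orientation: [0.135, -0.008, 0.991, -0.0]
contact_force: [-0.4, 0.2, 1.1]
grip_width: 94.0
finger_force: 0.0
[-1.36  0.04  1.07  2.3   0.08  0.57  1.22]
tcp [ 562.  -127.   145.6]
8 rows of [ -8.6 -25.1   3.9] [ 0.15 -0.81  0.5 ] | total [ -64. -203.   26.] [ 1.2 -6.5  4. ]
```

```bash

python3 -m handwheel '[[[-8.6,-25,4,0.15,-0.8,0.5,1],[-8.6,-25,4,0.15,-0.8,0.5,1],[-8.6,-25,4,0.15,-0.8,0.5,1],[-8.6,-25,4,0.15,-0.8,0.5,1]]]' 
python3 -m handwheel '[[[-8.6,-25,4,0.15,-0.8,0.5,1],[-8.6,-25,4,0.15,-0.8,0.5,1],[-8.6,-25,4,0.15,-0.8,0.5,1],[-8.6,-25,4,0.15,-0.8,0.5,1],[0,0,0,0,0,0,1]]]' 
python3 -c "
from h import *
s=sense();print(s['qpos'].round(2));gp(595,-128.9,63,-3.3,22,step=20)"
```

```text
time_s: 13.08
position: [528.0, -24.8, 147.4]
orientation: [0.163, 0.01, 0.987, -0.003]
contact_force: [0.8, 1.2, 0.1]
grip_width: 93.9
finger_force: 0.0
time_s: 13.7
position: [561.7, -127.6, 144.2]
orientation: [0.19, 0.03, 0.981, -0.006]
contact_force: [-1.5, -0.2, 0.3]
grip_width: 94.0
finger_force: 0.0
[-0.63  0.21  0.86  2.23 -0.5   0.44  2.12]
tcp [ 602.  -129.3   45.6]
6 rows of [-0.1  0.1 17.8] [-0.02 -0.02 -0.02] | total [ -1.   1. 107.] [-0.1 -0.1 -0.1]
```

```bash

python3 -m handwheel '[[[0,0,18,0,0,0,1],[0,0,18,0,0,0,1],[0,0,18,0,0,0,1],[0,0,14,0,0,0,1],[0,0,0,0,0,0,1]]]' 
python3 -c "
from h import *
s=sense();print(s['qpos'].round(2));gp(595,-128.9,63,-3.3,22,step=20)"
```

```text
time_s: 14.32
position: [586.6, -125.7, 80.3]
orientation: [0.189, 0.027, 0.982, -0.005]
contact_force: [0.3, -0.5, 0.2]
grip_width: 94.1
finger_force: 0.0
[-0.39  0.35  0.61  2.22 -0.78  0.33  2.37]
tcp [ 602.  -129.3   45.6]
2 rows of [-0.8 -1.3 19. ] [ 0.01 -0.12  0.04] | total [-2. -3. 38.] [ 0.  -0.2  0.1]
```

```bash

python3 -m handwheel '[[[-0.5,-1,13,0,0,0,1],[-0.5,-1,13,0,0,0,1],[-0.5,-1,12,0,0,0,1],[0,0,0,0,0,0,1]]]' 
python3 -c "
from h import *
s=sense();print(s['qpos'].round(2));gp(595,-128.9,63,-3.3,22,step=20)"
```

```text
time_s: 14.82
position: [602.3, -129.7, 46.4]
orientation: [0.189, 0.028, 0.982, -0.005]
contact_force: [0.1, -0.9, 0.5]
grip_width: 94.0
finger_force: 0.0
[-0.26  0.42  0.47  2.2  -0.9   0.27  2.48]
tcp [ 602.  -129.3   45.6]
1 rows of [0.6 0.4 0.7] [ 0.03 -0.16  0.07] | total [1. 0. 1.] [ 0.  -0.2  0.1]
```

```bash

python3 -m handwheel '[[[0,0,0,0,0,0,-1],[0,0,0,0,0,0,-1],[0,0,0,0,0,0,-1],[0,0,0,0,0,0,-1],[0,0,0,0,0,0,-1]]]' 15
python3 -m handwheel '[[[0,0,0,0,0,0,-1],[0,0,0,0,0,0,-1],[-2.3,0,-5.6,0,0,0,-1],[-2.3,0,-5.6,0,0,0,-1],[0,0,0,0,0,0,-1]]]' 
python3 -m handwheel '[[[18,0,-8.5,0,0.3,0,-1],[18,0,-8.5,0,0.3,0,-1],[18,0,-8.5,0,0.3,0,-1],[18,0,-8.5,0,0.3,0,-1],[14,0,-6.5,0,0,0,-1]]]' 
python3 -c "
from h import *
s=sense();print(s['qpos'].round(2));go(488,-70,142,0,16,step=25)"
```

```text
time_s: 15.45
position: [602.5, -129.7, 46.4]
orientation: [0.19, 0.028, 0.981, -0.005]
contact_force: [0.2, -0.0, -0.9]
grip_width: 47.5
finger_force: 0.0
time_s: 16.08
position: [603.0, -129.6, 59.2]
orientation: [0.19, 0.028, 0.981, -0.005]
contact_force: [-0.9, 0.5, -0.8]
grip_width: 43.5
finger_force: 15.0
time_s: 16.7
position: [506.5, -124.2, 65.2]
orientation: [0.179, 0.028, 0.983, -0.005]
contact_force: [-0.7, 0.3, -1.0]
grip_width: 44.0
finger_force: 15.0
[-0.37  0.26  0.58  2.37 -0.8   0.26  2.43]
4 rows of [ -1.4  13.4 -19.8] [-0.25  1.17 -0.77] | total [ -7.  53. -79.] [-1.   4.7 -3.1]
```

```bash

python3 -m handwheel '[[[-1.4,13.4,-19.8,-0.25,1.2,-0.8,-1],[-1.4,13.4,-19.8,-0.25,1.2,-0.8,-1],[-1.4,13.4,-19.8,-0.25,1.2,-0.8,-1],[-1.4,13.4,-19.8,-0.25,1.2,-0.8,-1],[0,0,0,0,0,0,-1]]]' 
python3 -c "
from h import *
s=sense();print(s['qpos'].round(2));go(445,110,165,8,14,step=28)"
```

```text
time_s: 17.32
position: [490.5, -68.5, 141.3]
orientation: [0.14, -0.003, 0.99, 0.001]
contact_force: [-0.8, 0.6, -0.6]
grip_width: 43.5
finger_force: 15.0
[-1.01  0.07  1.1   2.32 -0.19  0.52  1.81]
7 rows of [ 3.8 25.9 -4.5] [-0.27  0.3  -1.06] | total [ 36. 179. -35.] [-1.9  2.1 -7.4]
```

```bash

python3 -m handwheel '[[[4,26,-4.5,-0.27,0.3,-1.06,-1],[4,26,-4.5,-0.27,0.3,-1.06,-1],[4,26,-4.5,-0.27,0.3,-1.06,-1],[4,26,-4.5,-0.27,0.3,-1.06,-1]]]' 
python3 -m handwheel '[[[4,26,-4.5,-0.27,0.3,-1.06,-1],[4,26,-4.5,-0.27,0.3,-1.06,-1],[4,26,-4.5,-0.27,0.3,-1.06,-1]]]' 
python3 -c "
from h import *
s=sense();print(s['qpos'].round(2));go(405,215,165,11,12,step=28)"
```

```text
time_s: 17.82
position: [465.6, 33.0, 152.9]
orientation: [0.128, -0.039, 0.991, 0.005]
contact_force: [-0.3, 0.8, -0.6]
grip_width: 43.7
finger_force: 15.0
time_s: 18.2
position: [443.1, 108.9, 162.6]
orientation: [0.12, -0.067, 0.991, 0.008]
contact_force: [-0.1, 0.1, 0.0]
grip_width: 43.7
finger_force: 15.0
[-1.28 -0.1   0.82  2.33  0.24  0.66  1.08]
5 rows of [ 4.  22.2 -1.4] [-0.15  0.35 -0.63] | total [ 22. 110.  -8.] [-0.8  1.8 -3.2]
```

```bash

python3 -m handwheel '[[[4,22,-1.5,-0.15,0.35,-0.63,-1],[4,22,-1.5,-0.15,0.35,-0.63,-1],[4,22,-1.5,-0.15,0.35,-0.63,-1],[4,22,-1.5,-0.15,0.35,-0.63,-1],[4,22,-1.5,-0.15,0.35,-0.63,-1]]]' 
python3 -c "
from h import *
s=sense();print(s['qpos'].round(2));go(397,240,98,11,10,step=20)"
```

```text
time_s: 18.82
position: [405.3, 215.4, 165.8]
orientation: [0.105, -0.096, 0.99, 0.009]
contact_force: [-0.7, -0.7, -0.7]
grip_width: 43.8
finger_force: 15.0
[-1.4  -0.04  0.69  2.29  0.2   0.71  0.91]
4 rows of [ 4.2  6.5 16.5] [-0.02  0.52  0.01] | total [18. 26. 66.] [-0.1  2.1  0. ]
```

```bash

python3 -m handwheel '[[[4,12,14,0,0.5,0,-1],[4,12,14,0,0.5,0,-1],[4,2,18,0,0.5,0,-1],[4,0,20,0,0.5,0,-1],[0,0,0,0,0,0,-1]]]' 
python3 -m handwheel '[[[0,0,0,0,0,0,1],[0,0,0,0,0,0,1],[0,0,0,0,0,0,1],[0,0,0,0,0,0,1],[0,0,0,0,0,0,1]]]' 
python3 -m handwheel '[[[-4,0,-20,0,0,0,1],[-4,0,-20,0,0,0,1],[-4,0,-20,0,0,0,0],[-4,0,-20,0,0,0,0]]]' 
python3 -c "
from h import *
s=sense();print(s['qpos'].round(2));go(440,130,165,11,10,step=25)"
```

```text
time_s: 19.45
position: [397.6, 238.7, 97.0]
orientation: [0.087, -0.096, 0.992, 0.006]
contact_force: [0.5, 0.8, -0.3]
grip_width: 44.2
finger_force: 15.0
time_s: 20.08
position: [398.2, 239.0, 98.1]
orientation: [0.088, -0.095, 0.992, 0.008]
contact_force: [-0.1, -0.2, 0.0]
grip_width: 90.4
finger_force: 0.0
time_s: 20.58
position: [399.8, 239.2, 180.2]
orientation: [0.088, -0.095, 0.992, 0.008]
contact_force: [-0.2, -0.3, -0.5]
grip_width: 77.4
finger_force: 0.0
[-1.45 -0.02  0.7   2.24  0.15  0.78  0.92]
5 rows of [ -3.1 -23.    3.7] [-0.02  0.02 -0.  ] | total [ -16. -115.   18.] [-0.1  0.1 -0. ]
```

```bash

python3 -m handwheel '[[[-3,-23,-10,0,0,0,-1],[-3,-23,-10,0,0,0,-1],[-3,-23,-10,0,0,0,-1],[-3,-23,-10,0,0,0,-1]]]' 
python3 -c "
from h import *
s=sense();print(s['qpos'].round(2));go(545,135,270,11,4,step=25)"
```

```text
time_s: 21.08
position: [422.2, 149.0, 221.6]
orientation: [0.088, -0.095, 0.992, 0.008]
contact_force: [-0.4, 0.6, 0.7]
grip_width: 37.1
finger_force: 0.0
[-1.36 -0.18  0.76  2.23  0.25  0.9   1.02]
6 rows of [-20.5  -6.2  -5.4] [-0.01  1.01 -0.  ] | total [-125.  -37.  -27.] [-0.1  6.1 -0. ]
```

```bash

python3 -m handwheel '[[[-20,-8,-6,0,1,0,-1],[-20,-6,-6,0,1,0,-1],[-20.5,-6,-6,0,1,0,-1],[-20.5,-6,-5,0,1,0,-1],[-20.5,-6,-5,0,1,0,-1]]]' 
python3 -m handwheel '[[[-20.5,-6,-5,0,1,0,-1],[0,0,-30,0,0,0,-1],[0,0,-30,0,0,0,-1],[0,0,0,0,0,0,-1]]]' 
python3 -c "
from h import *
s=sense();print(s['qpos'].round(2));go(555,308,330,11,2,step=30)
p,d=grab_frame('scene');cv2.imwrite('pics/s2.png',cv2.resize(p[130:320,80:400],None,fx=2.4,fy=2.4))"
```

```text
time_s: 21.7
position: [523.6, 136.9, 263.7]
orientation: [0.044, -0.096, 0.994, 0.004]
contact_force: [-0.4, 0.2, 0.8]
grip_width: 0.6
finger_force: 0.0
time_s: 22.2
position: [540.3, 133.9, 331.6]
orientation: [0.037, -0.096, 0.995, 0.003]
contact_force: [-0.1, -0.7, -1.0]
grip_width: 0.5
finger_force: 0.0
[-1.3   0.12  1.05  1.8  -0.1   1.2   1.53]
6 rows of [-7.9 28.   0.7] [-0.    0.37 -0.  ] | total [-47. 168.   5.] [-0.   2.2 -0. ]
```

View pics/s2.png

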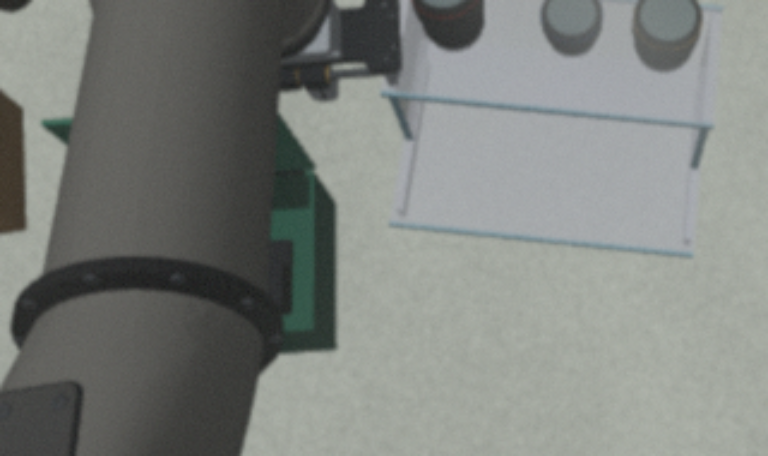

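The tread is empty and the lenses are standing. A chunk is visible in the bin at (280,275), and the arm hides the rest. Next I'll go behind the lid.

```bash

python3 -m handwheel '[[[-8,28,0.5,0,0.4,0,-1],[-8,28,0.5,0,0.4,0,-1],[-8,28,0.5,0,0.4,0,-1],[-8,28,0.5,0,0.4,0,-1],[-8,28,0.5,0,0.4,0,-1]]]' 
python3 -m handwheel '[[[-8,28,0.5,0,0.4,0,-1],[0,0,0,0,0,0,-1]]]' 
python3 -c "
from h import *
s=sense();print(s['qpos'].round(2));go(555,308,265,11,0,step=20)
p,d=grab_frame('top');m=camera_model('top');c=cloud(m,d)
b=p[...,1].astype(int)-p[...,2]
K=(c[...,2]>20)&(c[...,2]<118)&(abs(c[...,0]-420)<75)&(abs(c[...,1]-282)<95)
from feas import *
L=(c[K]-[420,282,0])@R.from_euler('z',11,degrees=True).as_matrix()
dark=p[K].max(1)<55
print(len(L),dark.sum());Q=L[dark]
print(np.percentile(Q,[2,50,98],axis=0).round())
cv2.imwrite('pics/t3.png',cv2.convertScaleAbs(cv2.resize(p[90:320,40:380],None,fx=2.2,fy=2.2),alpha=1.6))"
```

```text
time_s: 22.88
position: [551.8, 280.0, 328.3]
orientation: [0.017, -0.096, 0.995, 0.001]
contact_force: [0.6, 0.3, 0.4]
grip_width: 0.2
finger_force: 0.0
time_s: 23.12
position: [554.0, 310.3, 327.4]
orientation: [0.014, -0.097, 0.995, -0.0]
contact_force: [0.4, 0.2, 0.7]
grip_width: 0.3
finger_force: 0.0
[-1.32  0.37  0.94  1.6  -0.3   1.3   1.43]
4 rows of [ 0.1 -0.6 15.6] [-0.05  0.4   0.04] | total [ 1. -2. 62.] [-0.2  1.6  0.2]Traceback (most recent call last):
  File "<string>", line 9, in <module>
    dark=p[K].max(1)<55
         ~^^^
IndexError: too many indices for array: array is 1-dimensional, but 2 were indexed
```

```bash
python3 -c "
from h import *
p,d=grab_frame('top')
cv2.imwrite('pics/t3.png',cv2.convertScaleAbs(cv2.resize(p[90:320,40:380],None,fx=2.2,fy=2.2),alpha=1.6))"
```

```text
(no output)
```

View pics/t3.png

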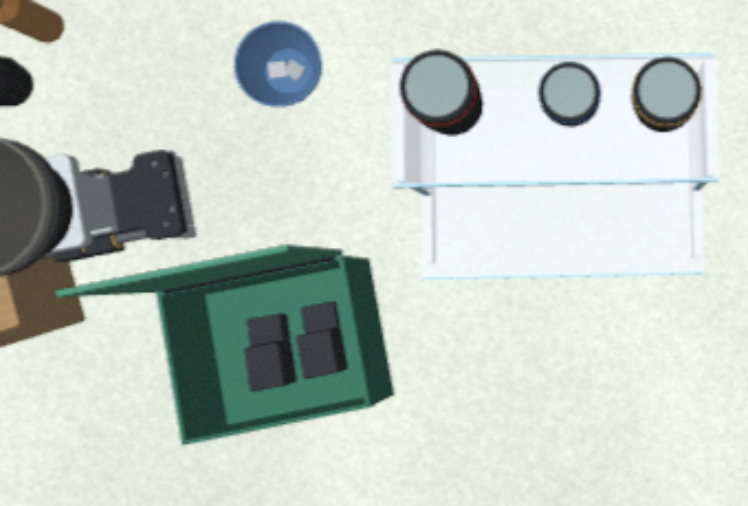

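Both chunks lie flat inside the bin at (268,350) and (322,340). The riser is empty, and the lenses and bowl are undisturbed. I'll descend behind the lid.

```bash

python3 -m handwheel '[[[0,0,20,0,0.4,0,-1],[0,0,20,0,0.4,0,-1],[0,0,20,0,0.4,0,-1],[0,0,17,0,0.4,0,-1],[0,0,0,0,0,0,-1]]]'
python3 - <<'E'
from h import *
s=sense();print(s['qpos'].round(2))
Rz=R.from_euler('z',11,degrees=True).as_matrix()
for ph in(90,75,60,45,30,15,5,0,-2):
    t=np.deg2rad(ph);r=130
    l=np.array([90-r*np.cos(t)+7*np.sin(t)+8,0,120.5+r*np.sin(t)+7*np.cos(t)])
    w=Rz@l+[420,282,0]; d=rot(s['orientation']).inv().apply(w-s['position'])
    print(ph,w.round(),d.round(0))
E
```

```text
time_s: 23.85
position: [555.7, 308.0, 250.6]
orientation: [-0.0, -0.095, 0.995, -0.001]
contact_force: [-0.0, -0.1, 1.1]
grip_width: 0.4
finger_force: 0.0
[-1.26  0.44  0.9   1.68 -0.37  1.2   1.49]
90 [523. 302. 251.] [33.  0.  0.]
75 [490. 296. 248.] [67.  0.  3.]
60 [458. 289. 237.] [99.  0. 14.]
45 [431. 284. 217.] [127.   0.  33.]
30 [409. 280. 192.] [149.   0.  59.]
15 [395. 277. 161.] [164.   0.  90.]
5 [390. 276. 139.] [169.   1. 112.]
0 [389. 276. 128.] [170.   1. 123.]
-2 [388. 276. 123.] [170.   1. 128.]
```

```bash

python3 -m handwheel '[[[17,0,0,0,0,0,-1],[16,0,0,0,0,0,-1],[17,0,1,0,0,0,-1],[17,0,2,0,0,0,-1],[16,0,4,0,0,0,-1]]]'
python3 -m handwheel '[[[16,0,7,0,0,0,-1],[14,0,9,0,0,0,-1],[14,0,10,0,0,0,-1],[11,0,12,0,0,0,-1],[11,0,14,0,0,0,-1]]]'
python3 -c "
from h import *
s=sense();print(s['qpos'].round(2));print(rot(s['orientation']).inv().apply(np.array([395,277,161])-s['position']))
p,d=grab_frame('top')
cv2.imwrite('pics/t4.png',cv2.convertScaleAbs(cv2.resize(p[90:320,40:380],None,fx=2.2,fy=2.2),alpha=1.6))"
```

```text
time_s: 24.48
position: [474.1, 292.7, 245.4]
orientation: [0.001, -0.096, 0.995, -0.0]
contact_force: [1.4, -0.3, -1.1]
grip_width: 0.6
finger_force: 0.6
time_s: 25.1
position: [409.3, 280.1, 192.4]
orientation: [0.001, -0.096, 0.995, -0.0]
contact_force: [1.0, 1.0, -0.5]
grip_width: 0.5
finger_force: 0.4
[-1.57  0.21  0.96  2.05 -0.2   0.98  1.26]
[14.67278717 -0.31169189 31.3529505 ]
```

View pics/t4.png

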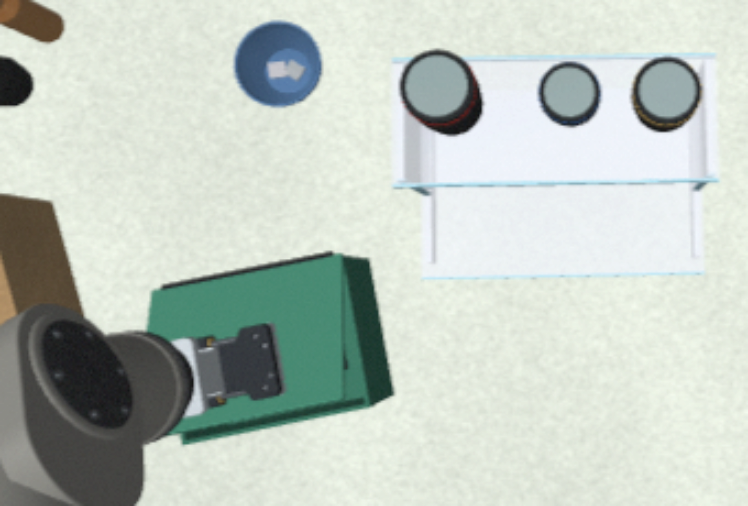

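The lid is following the fingers, and its panel now covers most of the bin. I'll keep going down.

```bash

python3 -m handwheel '[[[8,0,15,0,0,0,-1],[7,0,16,0,0,0,-1],[3,0,12,0,0,0,-1],[2,0,12,0,0,0,-1],[0,0,6,0,0,0,-1]]]'
python3 -m handwheel '[[[0,0,3,0,0,0,-1],[0,0,2,0,0,0,-1],[0,0,0,0,0,0,-1]]]'
```

```text
time_s: 25.78
position: [390.3, 275.9, 131.1]
orientation: [0.001, -0.096, 0.995, -0.001]
contact_force: [-0.2, -0.4, 0.3]
grip_width: 0.8
finger_force: 0.3
time_s: 26.15
position: [390.8, 276.1, 127.6]
orientation: [0.001, -0.095, 0.995, -0.0]
contact_force: [-5.5, -4.9, 16.0]
grip_width: -0.0
finger_force: 7.9
```

```bash

python3 -m handwheel '[[[0,0,1,0,0,0,-1],[0,0,0,0,0,0,-1],[0,0,-15,0,0,0,-1],[-5,0,-25,0,0,0,-1],[-10,0,-25,0,0,0,-1]]]'
python3 -m handwheel '[[[-15,0,-25,0,0,0,-1],[-20,20,-25,0,0,0,-1],[-30,30,-15,0,0,0,-1],[-30,30,0,0,0,0,-1],[0,0,0,0,0,0,-1]]]'
python3 -c "
from h import *
p,d=grab_frame('top');c=cloud(camera_model('top'),d)
Rz=R.from_euler('z',11,degrees=True).as_matrix();l=(c-[420,282,0])@Rz
for x in(-80,-40,0,60):
  for y in(-95,0,90):
    k=(abs(l[...,0]-x)<8)&(abs(l[...,1]-y)<8)&(c[...,2]<260); print(x,y,k.sum(),np.median(c[k][:,2]).round(1) if k.any() else '')
cv2.imwrite('pics/t5.png',cv2.convertScaleAbs(cv2.resize(p[90:320,40:380],None,fx=2.2,fy=2.2),alpha=1.6))"
```

```text
time_s: 26.78
position: [405.2, 279.1, 192.1]
orientation: [0.001, -0.096, 0.995, -0.0]
contact_force: [0.4, 1.0, -0.0]
grip_width: 0.4
finger_force: 0.0
time_s: 27.4
position: [483.8, 378.0, 255.6]
orientation: [0.001, -0.097, 0.995, -0.001]
contact_force: [-0.2, -0.5, -0.7]
grip_width: 0.4
finger_force: 0.0
-80 -95 42 126.9
-80 0 41 127.2
-80 90 39 127.2
-40 -95 39 127.7
-40 0 40 127.1
-40 90 40 126.6
0 -95 41 127.1
0 0 38 127.4
0 90 43 127.1
60 -95 40 126.8
60 0 40 126.6
60 90 39 127.0
```

View pics/t5.png

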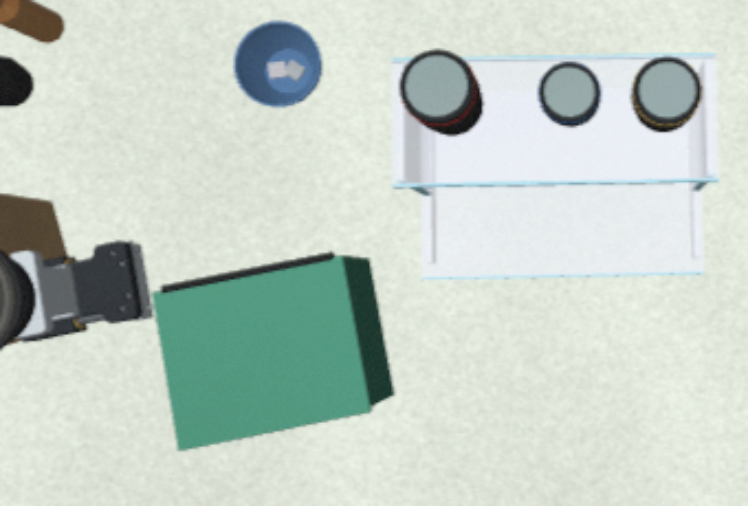

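The lid is flat at about 127 mm across its whole area, the lenses and bowl are unmoved, and the robot is clear.

```bash
python3 -c "
from cell import job_done
print(job_done())"
```

```text
the job is handed in; nothing more can be done
None
```

Both foam chunks are in the green bin and its lid is fully shut, with the lenses and bowl unmoved in the last picture; I handed the job in at about 27 s of the 72 s allowed.

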